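# Line up the stoneware canisters by height on their stand

## Robot

A 7-joint arm with a two-finger parallel gripper is mounted at the origin on the work surface. World frame = base frame: x ahead of the robot, y to its left, z up, the work surface at z = 0. Lengths are in m, angles in rad, forces in N, time in s.
With the tool pointing down it reaches from about 0.425 to 0.925 m from the base axis. Payload 6.8 kg.
Tool frame: the origin (TCP) lies on the mounting face of the last link; the fingertips stand 173 mm ahead of it and the grasp point (between the pads) lies 155 mm ahead of it; z points along the fingers, y is the line along which they close (so a half turn about z gives the same grasp; the last joint's range is limited). The gripper opens to 85 mm and grips with 20 to 120 N. Pads are 22 mm wide; open, the fingers measure 114 mm over their backs; the gripper's body (76 mm by 85 mm) begins 54 mm behind the grasp point. The pads swing forward as they close: fully open they stand 13 mm farther back than shut.
Start: joints at [1.093, 0.477, 0.022, 1.555, -0.011, 1.109, -0.083], TCP at [0.244, -0.629, 0.405] pointing down, gripper open.
Joint ranges: [-2.96, 2.96], [-0.34, 2.1], [-1.41, 1.46], [0.24, 2.44], [-1.37, 4.51], [0.17, 1.92], [-2.96, 2.96]. Speed limits (rad/s): [2.39, 2.39, 3.14, 3.14, 3.14, 3.14, 3.14].

## Interface

Orientations are given as a unit quaternion [w, x, y, z].
In Python, from station import bot gives the robot as it stands. The module is installed in compiled form; this text tells all that it offers.
- The arm moves only by the shell command python3 -m pendant 'ROWS' [FORCE]. ROWS is JSON, a list of rows, each a list of 5 numbers: the finger opening in m, from 0 to 0.0854, then the shift along the tool's x, y, z in m, then the turn about the tool's z in degrees. In form: [[jaw, x, y, z, yaw], ...]. A call has 1 to 12 rows; each row shifts and turns the commanded pose from where the row before left it, along the tool's axes as they then stand; what a row does not reach is not made up. A row lasts 1/12 s, in which the tool goes at most 41.7 mm and 7.16 degrees, less where a joint would pass 70% of its speed; a pose out of reach is approached as far as the arm can. A call with a gripper value outside its range is refused whole. The fingers move at their own pace and stop on an object; FORCE is the grip in N (left out, the last holds). Time passes only in rows, so rows that do not move let the fingers close. It gives the time, the measured TCP pose, the force, the opening and the grip force at its end, in the units of the state.
- bot.get_obs(): the state, without advancing time (a new reading comes with each control period).
- bot.read_camera(name): name is "side" or "top"; returns (picture, depth): 480x640x3 uint8, blue, green, red; 480x640 float32, m along the optical axis (not along the pixel's ray), 0 where there is no reading.
- bot.camera_model(name): a dict with "intrinsics" (3x3 intrinsics, pixels), "dist_coeffs" ([k1, k2, p1, p2, k3] as OpenCV has them; the pictures are not rectified), "R" (3x3) and "t" (3): a world point X has camera coordinates R X + t. Camera axes: x right, y down, z forward; pixel columns grow to the right and rows downward; lengths in m; the calibration is good to about 2 mm. A picture is of the moment at which its call begins. camera_model takes no time and is no camera call.
- bot.hand_in(): hands the job in; it is judged then, once.
Trained networks look in the newest picture that a camera, given by its name, has taken for a name from the list of things; names that differ only in an ending like _2 or _b are one class to them, and where a whole thing is asked for, a point or a joint stands for the part that bears it (a point fixed in the world has none). Each returns a list of dicts, best first, with "score" (0 to 1); they miss things now and then, are a little off and sometimes report something else, mostly with a low value. They report only what shows in the picture. A call takes as long as a camera call. They do not tell look-alikes from the thing itself.
- bot.boxes_of(name, camera): "at" ([column, row] in pixels, amid what is visible of it).
- bot.trace(name, camera): "mask" (480x640 bool, what is visible of it) and "at" ([column, row] in pixels, amid what is visible of it).
- bot.pinpoint(name, camera): "at" ([column, row] in pixels: a listed point, or the origin of a listed thing).
The state is a dict: "t": time; "q": joint angles; "joint_vel": joint speeds; "joint_torque": joint torques, N m; "eef_pos": TCP position; "tool_rot": TCP orientation; "contact_force": force on the tool from outside, world axes, zero at the start; "torque": the same for the moment, N m; "gripper_width": opening from 0.0 (shut) to 1.0 (fully open); "grasp_force": force on a finger pad.
Only numpy, scipy, OpenCV 4.12 (cv2) and the standard library are available. Lean on these libraries where they do the work, as an engineer would, in place of code of your own. Each camera call takes 0.05 s, during which the arm holds its last target. There are 200 camera calls.

## Task

Put the four stoneware canisters back on their birch stand in order of height, one in the middle of each cork pad: the tallest at the end next to the wooden capsule tower, stepping down to the shortest at the end next to the glass milk jug. Keep the canisters upright, and leave the tower and the jug where they stand.

Things in the scene. Friction and masses are not known exactly. Their poses are not given: they have to be found in the camera images.
- canister_largest: tallest of four round white stoneware canisters, 70 mm in diameter, 132 mm from underside to top of its flat wooden lid, plus a round upright wooden knob in the middle of the lid, 26 mm in diameter, 26 mm tall (158 mm in all). Lid sealed on: lift by knob or body. About 480 g. Origin: centre of the underside. Starts on the shelf top (z = 0), in a loose row before the stand.
- canister_large: second tallest of four round white stoneware canisters, 64 mm in diameter, 108 mm from underside to top of its flat wooden lid, plus a round upright wooden knob in the middle of the lid, 26 mm in diameter, 26 mm tall (134 mm in all). Lid sealed on: lift by knob or body. About 360 g. Origin: centre of the underside. Starts on the shelf top (z = 0), in a loose row before the stand.
- canister_small: second shortest of four round white stoneware canisters, 57 mm in diameter, 84 mm from underside to top of its flat wooden lid, plus a round upright wooden knob in the middle of the lid, 26 mm in diameter, 26 mm tall (110 mm in all). Lid sealed on: lift by knob or body. About 250 g. Origin: centre of the underside. Starts on the shelf top (z = 0), in a loose row before the stand.
- canister_smallest: shortest of four round white stoneware canisters, 50 mm in diameter, 60 mm from underside to top of its flat wooden lid, plus a round upright wooden knob in the middle of the lid, 26 mm in diameter, 26 mm tall (86 mm in all). Lid sealed on: lift by knob or body. About 160 g. Origin: centre of the underside. Starts on the shelf top (z = 0), in a loose row before the stand.
- pad_a: one of four identical round cork pads, 80 mm in diameter, 4 mm thick, fixed in a straight row, 95 mm between centres, on a low fixed birch board (385 x 115 x 18 mm). Which lettered pad lies where in the row differs each time. Origin: centre of the pad's underside, 18 mm above the shelf top; a canister on it stands 4 mm above this.
- pad_b: one of four identical round cork pads, 80 mm in diameter, 4 mm thick, fixed in a straight row, 95 mm between centres, on a low fixed birch board (385 x 115 x 18 mm). Which lettered pad lies where in the row differs each time. Origin: centre of the pad's underside, 18 mm above the shelf top; a canister on it stands 4 mm above this.
- pad_c: one of four identical round cork pads, 80 mm in diameter, 4 mm thick, fixed in a straight row, 95 mm between centres, on a low fixed birch board (385 x 115 x 18 mm). Which lettered pad lies where in the row differs each time. Origin: centre of the pad's underside, 18 mm above the shelf top; a canister on it stands 4 mm above this.
- pad_d: one of four identical round cork pads, 80 mm in diameter, 4 mm thick, fixed in a straight row, 95 mm between centres, on a low fixed birch board (385 x 115 x 18 mm). Which lettered pad lies where in the row differs each time. Origin: centre of the pad's underside, 18 mm above the shelf top; a canister on it stands 4 mm above this.
- capsule_tower: wooden coffee capsule tower, loose, square column 96 mm wide with capsules on its faces, round base 112 mm in diameter, 201 mm tall. Stands on the shelf top beyond one end of the pad row, its axis about 160 mm from the nearest pad's centre; at which end differs. Origin: centre of the underside. Not to be moved.
- milk_jug: glass milk jug, loose, empty, 82 mm in diameter, 115 mm tall, handle reaching 71 mm from its axis. Stands on the shelf top beyond the other end of the pad row, about 160 mm from the nearest pad's centre. Origin: centre of the underside. Not to be moved.
Mind the look-alikes: they are no part of the job. What is shaped like the canister_smallest but green or purple is not meant.

How it is judged:
At the end, for the whole second after the job is handed in: Each canister upright (0.1 rad), released and at rest on its own cork pad, centred within 12 mm, in order of height from the tallest on the pad nearest the capsule tower to the shortest nearest the milk jug; tower and jug upright and within 20 mm of where they were (((horizontal distance between canister_largest and pad_a below 0.012 m and z of canister_largest in the frame of pad_a between 0.001 and 0.009 m) or (horizontal distance between canister_largest and pad_b below 0.012 m and z of canister_largest in the frame of pad_b between 0.001 and 0.009 m) or (horizontal distance between canister_largest and pad_c below 0.012 m and z of canister_largest in the frame of pad_c between 0.001 and 0.009 m) or (horizontal distance between canister_largest and pad_d below 0.012 m and z of canister_largest in the frame of pad_d between 0.001 and 0.009 m)) and horizontal distance between canister_largest and capsule_tower below 0.207 m and angle between each of canister_largest, canister_large, canister_small, canister_smallest, capsule_tower, milk_jug's own z axis and vertical below 0.1 rad and linear speed of each of canister_largest, canister_large, canister_small, canister_smallest below 0.02 m/s and angular speed of each of canister_largest, canister_large, canister_small, canister_smallest below 0.2 rad/s and ((horizontal distance between canister_large and pad_a below 0.012 m and z of canister_large in the frame of pad_a between 0.001 and 0.009 m) or (horizontal distance between canister_large and pad_b below 0.012 m and z of canister_large in the frame of pad_b between 0.001 and 0.009 m) or (horizontal distance between canister_large and pad_c below 0.012 m and z of canister_large in the frame of pad_c between 0.001 and 0.009 m) or (horizontal distance between canister_large and pad_d below 0.012 m and z of canister_large in the frame of pad_d between 0.001 and 0.009 m)) and horizontal distance between canister_large and capsule_tower between 0.207 and 0.3 m and ((horizontal distance between canister_small and pad_a below 0.012 m and z of canister_small in the frame of pad_a between 0.001 and 0.009 m) or (horizontal distance between canister_small and pad_b below 0.012 m and z of canister_small in the frame of pad_b between 0.001 and 0.009 m) or (horizontal distance between canister_small and pad_c below 0.012 m and z of canister_small in the frame of pad_c between 0.001 and 0.009 m) or (horizontal distance between canister_small and pad_d below 0.012 m and z of canister_small in the frame of pad_d between 0.001 and 0.009 m)) and horizontal distance between canister_small and capsule_tower between 0.3 and 0.397 m and ((horizontal distance between canister_smallest and pad_a below 0.012 m and z of canister_smallest in the frame of pad_a between 0.001 and 0.009 m) or (horizontal distance between canister_smallest and pad_b below 0.012 m and z of canister_smallest in the frame of pad_b between 0.001 and 0.009 m) or (horizontal distance between canister_smallest and pad_c below 0.012 m and z of canister_smallest in the frame of pad_c between 0.001 and 0.009 m) or (horizontal distance between canister_smallest and pad_d below 0.012 m and z of canister_smallest in the frame of pad_d between 0.001 and 0.009 m)) and horizontal distance between canister_smallest and capsule_tower above 0.397 m and distance of each of capsule_tower, milk_jug from where it was at the start of the episode below 0.02 m); the robot touches nothing.
It fails at once if a canister is tipped more than 35 degrees (angle between any of canister_largest, canister_large, canister_small, canister_smallest's own z axis and vertical above 0.61 rad).
It fails at once if the capsule tower or the milk jug is pushed more than 20 mm or tipped (distance of any of capsule_tower, milk_jug from where it was at the start of the episode above 0.02 m or angle between any of capsule_tower, milk_jug's own z axis and vertical above 0.3 rad).
It also fails if it takes over 128 s, if anything falls off the work surface, if the arm or the gripper's body presses on something with over 40 N, if the wrist force passes 120 N, or if a joint passes its speed limit or range.

## Working session

There is one attempt and no reset: what is moved stays moved. The work goes in short steps, Python scripts to look and compute and a shell command to move; the robot and the scene stay as the last step left them, time stands still between calls to the robot, and variables do not carry over. Pictures are saved under pics/ and viewed, at most 14 in all, crops included, and the job is handed in when it is done.

```bash
mkdir -p pics
python3 - <<'E'
from station import bot
import cv2, numpy as np
o=bot.get_obs();print({k:np.round(v,3) for k,v in o.items()})
for n in("top","side"):
    p,d=bot.read_camera(n);cv2.imwrite(f"pics/{n}0.png",p)
    m=bot.camera_model(n);print(n,np.round(m["intrinsics"],1).tolist(),m["dist_coeffs"],np.round(m["R"],3).tolist(),m["t"])
E
```

```text
{'t': np.float64(0.0), 'q': array([ 1.093,  0.478,  0.022,  1.556, -0.012,  1.109, -0.083]), 'joint_vel': array([ 0.   ,  0.   , -0.   ,  0.001,  0.   , -0.001, -0.001]), 'joint_torque': array([-0.0000e+00, -5.9645e+01,  1.6080e+00, -2.8120e+01,  1.3000e-02,
        9.0000e-03,  0.0000e+00]), 'eef_pos': array([ 0.244, -0.629,  0.404]), 'tool_rot': array([-0.001,  0.983,  0.184, -0.   ]), 'contact_force': array([-0.58 ,  0.109, -0.243]), 'torque': array([ 0.012, -0.01 ,  0.005]), 'grasp_force': np.float64(0.0), 'gripper_width': np.float64(1.0)}
top [[454.1, 0.0, 311.8], [0.0, 454.1, 236.5], [0.0, 0.0, 1.0]] [-0.09400877  0.          0.          0.          0.        ] [[-0.004, -1.0, 0.018], [-0.982, 0.001, -0.189], [0.189, -0.018, -0.982]] [0.00833247 0.53194695 0.82894254]
side [[463.2, 0.0, 329.4], [0.0, 463.2, 237.8], [0.0, 0.0, 1.0]] [0.01180674 0.         0.         0.         0.        ] [[0.995, -0.099, 0.019], [-0.054, -0.682, -0.729], [0.086, 0.724, -0.684]] [-0.53476465  0.06552248  0.95386739]
```

View pics/top0.png

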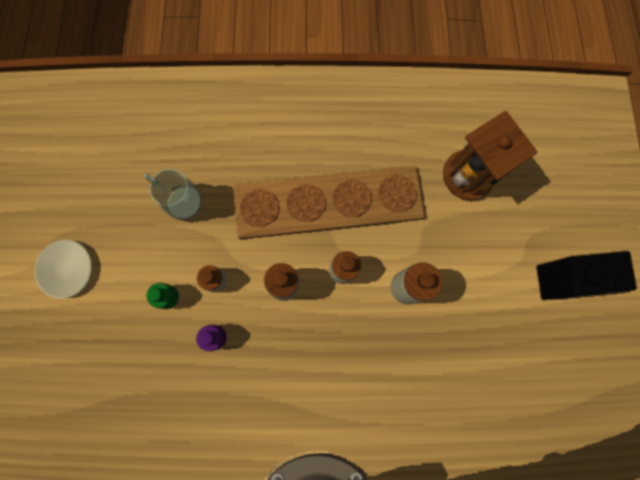

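View pics/side0.png

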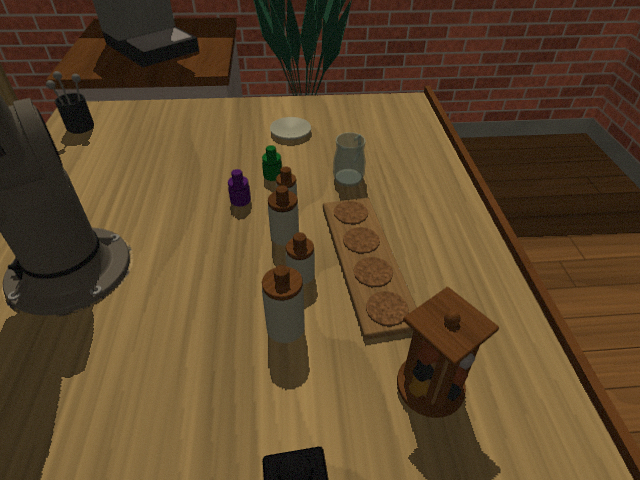

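The top view shows the canisters at largest (425,283), small (347,265), large (282,280) and smallest (210,278). The look-alikes are green (162,295) and purple (211,337). The pads run (260,208) to (398,193), with the tower at the right end (485,165) and the jug at the left (180,195).

```bash
cat > h.py <<'E'
from station import bot
import cv2, numpy as np
def cloud(cam):
    p,d=bot.read_camera(cam);m=bot.camera_model(cam)
    u,v=np.meshgrid(np.arange(640.),np.arange(480.))
    n=cv2.undistortPoints(np.stack([u,v],-1).reshape(-1,1,2),m["intrinsics"],np.array(m["dist_coeffs"])).reshape(480,640,2)
    X=np.dstack([n,np.ones((480,640))])*d[...,None]
    W=(X-np.array(m["t"]))@np.array(m["R"])
    W[d==0]=np.nan
    return p,W
def ray(cam,px,z):
    m=bot.camera_model(cam);R=np.array(m["R"]);C=-R.T@np.array(m["t"])
    n=cv2.undistortPoints(np.array([[px]],float),m["intrinsics"],np.array(m["dist_coeffs"])).ravel()
    r=R.T@np.r_[n,1];return C+r*(z-C[2])/r[2]
E
python3 - <<'E'
from h import *
for cam in("top","side"):
    p,W=cloud(cam)
    z=W[...,2]
    for n,h,px in(("largest",.158,(425,283)),("small",.11,(347,265)),("large",.134,(282,280)),("smallest",.086,(210,278))):
        if cam=="top":
            c,r=px; s=np.zeros(z.shape,bool); s[r-35:r+36,c-35:c+36]=1
            globals().setdefault("S",{})[n]=np.nanmean(W[s&(z>h-.006)&(z<h+.01)],0)[:2]
        near=np.hypot(W[...,0]-S[n][0],W[...,1]-S[n][1])<.05
        k=near&(z>h-.008)&(z<h+.012)
        P=W[k]; 
        b=near&(z>h-.03-.008)
        B=W[near&(z>h-.034)&(z<h-.02)]
        print(cam,n,"knob",len(P),P.mean(0).round(4),"mid",((P.max(0)+P.min(0))/2).round(4),"ext",np.ptp(P,0).round(3),"lid mid",((B.max(0)+B.min(0))/2).round(4),np.ptp(B,0).round(3))
    for d in bot.pinpoint("pad_a",cam): print(cam,"pad",np.round(d["score"],2),np.round(d["at"],1),ray(cam,d["at"],.018).round(4))
    for n in("capsule_tower","milk_jug","canister_largest","canister_large","canister_small","canister_smallest"):
        for d in bot.pinpoint(n,cam)[:2]: print(cam,n,np.round(d["score"],2),np.round(d["at"],0),ray(cam,d["at"],0).round(3))
p,W=cloud("top")
q=p[180:360,130:460];cv2.imwrite("pics/crop.png",cv2.resize(q,None,fx=2.4,fy=2.4))
E
```

```text
top largest knob 173 [ 0.4368 -0.1841  0.1567] mid [ 0.4369 -0.1842  0.156 ] ext [0.024 0.023 0.011] lid mid [ 0.4372 -0.1848  0.131 ] [0.068 0.066 0.014]
top small knob 163 [ 0.4717 -0.0548  0.1086] mid [ 0.4718 -0.055   0.1072] ext [0.024 0.025 0.01 ] lid mid [ 0.4724 -0.0547  0.083 ] [0.053 0.054 0.012]
top large knob 171 [0.4428 0.0643 0.1329] mid [0.4435 0.0639 0.1321] ext [0.025 0.024 0.01 ] lid mid [0.4429 0.065  0.1058] [0.061 0.06  0.011]
top smallest knob 159 [0.4516 0.2014 0.0846] mid [0.4511 0.2022 0.0836] ext [0.024 0.025 0.01 ] lid mid [0.452  0.2017 0.0587] [0.048 0.046 0.012]
top pad 0.93 [354.2 194.2] [ 0.6266 -0.081   0.018 ]
top pad 0.9 [303.8 203.9] [0.6059 0.0225 0.018 ]
top pad 0.78 [261.  207.5] [0.5984 0.1096 0.018 ]
top pad 0.62 [396.7 194.1] [ 0.6272 -0.169   0.018 ]
top pad 0.54 [184.1 205.6] [0.6026 0.267  0.018 ]
top pad 0.17 [340.9 270.3] [ 0.4699 -0.051   0.018 ]
top capsule_tower 0.66 [468. 176.] [ 0.675 -0.33   0.   ]
top capsule_tower 0.64 [213. 279.] [0.454 0.207 0.   ]
top milk_jug 0.91 [185. 204.] [0.61  0.271 0.   ]
top canister_largest 0.8 [408.
[... 783 characters left out ...]
39] ext [0.024 0.026 0.011] lid mid [0.4521 0.2    0.0594] [0.046 0.042 0.013]
side pad 0.77 [360.3 240.1] [0.607  0.0214 0.018 ]
side pad 0.75 [390.8 308.1] [ 0.6369 -0.168   0.018 ]
side pad 0.65 [350.8 208.4] [0.6008 0.1304 0.018 ]
side pad 0.62 [373.5 272. ] [ 0.6199 -0.0741  0.018 ]
side capsule_tower 0.76 [428. 388.] [ 0.671 -0.326 -0.   ]
side capsule_tower 0.5 [359. 241.] [0.608 0.037 0.   ]
side canister_largest 0.68 [287. 328.] [ 0.441 -0.185  0.   ]
side canister_large 0.89 [285. 234.] [0.444 0.074 0.   ]
side canister_small 0.7 [303. 274.] [ 0.478 -0.052  0.   ]
side canister_smallest 0.74 [272. 178.] [0.418 0.291 0.   ]
side canister_smallest 0.71 [288. 200.] [0.455 0.194 0.   ]
```

View pics/crop.png

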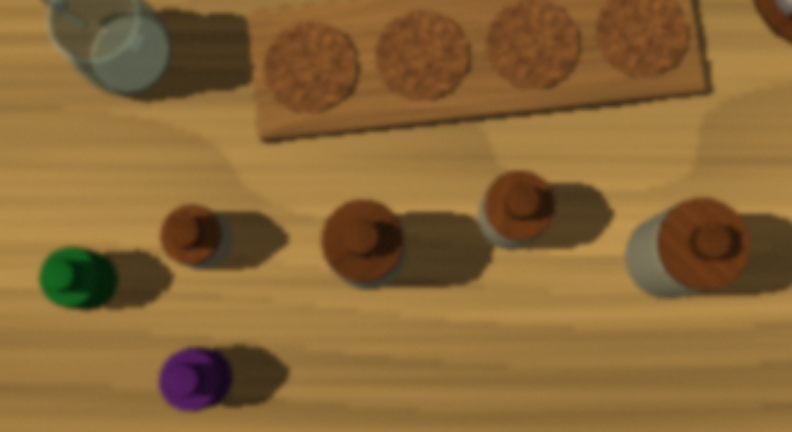

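The crop confirms the choice: four wooden-lidded white canisters, with the green and purple bottles excluded. Next I turn the tool so its x points along world +y and its y along world +x, and measure the pads precisely.

```bash
python3 -m pendant '[[0.085,0,0,0,-6.88],[0.085,0,0,0,-6.88],[0.085,0,0,0,-6.88],[0.085,0,0,0,-6.88],[0.085,0,0,0,-6.88],[0.085,0,0,0,-6.88],[0.085,0,0,0,-6.88],[0.085,0,0,0,-6.88],[0.085,0,0,0,-6.88],[0.085,0,0,0,-6.88],[0.085,0,0,0,0],[0.085,0,0,0,0]]' 40
python3 - <<'E'
from h import *
for cam,pxs in(("top",((259.6,207.9),(306.2,202.9),(352.5,198.3),(397.9,193.7))),("side",((350.8,212),(361,240),(373.5,272),(388,308)))):
    for px in pxs: print(cam,ray(cam,px,.022).round(4))
    p,W=cloud(cam); z=W[...,2]
    m=(z>.011)&(z<.03)&(W[...,0]>.53)&(W[...,0]<.72)&(W[...,1]>-.25)&(W[...,1]<.22)
    m=cv2.morphologyEx(m.astype(np.uint8),cv2.MORPH_OPEN,np.ones((5,5)))
    _,l,s,_=cv2.connectedComponentsWithStats(m); k=1+s[1:,4].argmax()
    c,sz,a=cv2.minAreaRect((W[l==k][:,:2]*1000).astype(np.float32)); print(cam,"board",c,sz,a)
E
```

```text
t: 1.95
eef_pos: [0.2438, -0.6295, 0.4047]
tool_rot: [0.0, 0.709, 0.706, 0.0]
contact_force: [0.5, -0.1, 0.2]
gripper_width: 0.994
grasp_force: 0.0
top [0.5965 0.112  0.022 ]
top [0.6069 0.0176 0.022 ]
top [ 0.6168 -0.0768  0.022 ]
top [ 0.6269 -0.1707  0.022 ]
top board (613.5442504882812, -28.204055786132812) (116.5053939819336, 387.2293701171875) 6.237936019897461
side [0.5982 0.1127 0.022 ]
side [0.6077 0.0175 0.022 ]
side [ 0.6189 -0.0777  0.022 ]
side [ 0.6306 -0.1704  0.022 ]
side board (613.004638671875, -26.135894775390625) (115.33779907226562, 387.3494873046875) 6.128108024597168
```

```bash
python3 -m pendant '[[0.085,0.0371,0.0161,0,0],[0.085,0.0371,0.0161,0,0],[0.085,0.0371,0.0161,0,0],[0.085,0.0371,0.0161,0,0],[0.085,0.0371,0.0161,0,0],[0.085,0.0371,0.0161,0,0],[0.085,0.0371,0.0161,0,0],[0.085,0.0371,0.0161,0,0],[0.085,0.0371,0.0161,0,0],[0.085,0.0371,0.0161,0,0],[0.085,0.0371,0.0161,0,0],[0.085,0.0371,0.0161,0,0]]'; python3 -m pendant '[[0.085,0,0,0,0],[0.085,0,0,0,0],[0.085,0,0,0,0]]'
```

```text
t: 3.05
eef_pos: [0.4376, -0.1823, 0.4051]
tool_rot: [0.0, 0.708, 0.706, 0.0]
contact_force: [0.4, 0.2, -0.3]
gripper_width: 0.999
grasp_force: 0.0
t: 3.3
eef_pos: [0.4372, -0.1845, 0.4048]
tool_rot: [0.0, 0.708, 0.707, -0.0]
contact_force: [-0.1, -0.5, -0.6]
gripper_width: 0.997
grasp_force: 0.0
```

```bash
python3 -m pendant '[[0.06,0,0,0.03,0],[0.06,0,0,0.03,0],[0.06,0,0,0.02,0],[0.06,0,0,0.01,0],[0.06,0,0,0.008,0],[0.06,0,0,0,0],[0.06,0,0,0,0]]' 60; python3 -m pendant '[[0.01,0,0,0,0],[0.01,0,0,0,0],[0.01,0,0,0,0],[0.01,0,0,0,0],[0.01,0,0,0,0],[0.01,0,0,0,0],[0.01,0,0,0,0],[0.01,0,0,0,0]]' 60
```

```text
t: 3.88
eef_pos: [0.4375, -0.1848, 0.3072]
tool_rot: [0.0, 0.708, 0.707, 0.0]
contact_force: [0.4, 1.1, -0.1]
gripper_width: 0.702
grasp_force: 0.0
t: 4.55
eef_pos: [0.4375, -0.1844, 0.3078]
tool_rot: [0.001, 0.707, 0.707, -0.0]
contact_force: [-2.5, 0.2, 5.6]
gripper_width: 0.282
grasp_force: 58.5
```

```bash
python3 -m pendant '[[0.01,0,0,-0.01,0],[0.01,0,0,-0.02,0],[0.01,0,0,-0.02,0],[0.01,0,0,0,0],[0.01,0,0,0,0]]' 60
python3 - <<'E'
from h import *
p,W=cloud("side");cv2.imwrite("pics/s1.png",p[130:430,180:580])
E
```

```text
t: 4.97
eef_pos: [0.4373, -0.1843, 0.3574]
tool_rot: [0.001, 0.707, 0.707, 0.0]
contact_force: [-0.2, 0.1, -5.9]
gripper_width: 0.284
grasp_force: 59.9
```

View pics/s1.png

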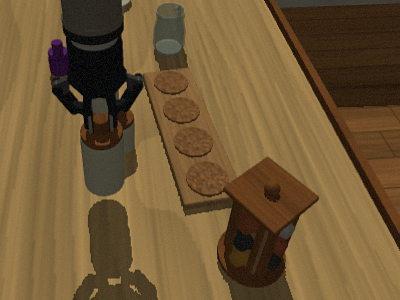

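Canister is held upright (crop pixel (103,160)). Moving it to the tower-end pad.

```bash
python3 -m pendant '[[0.01,0.001,0.016,0,0],[0.01,0.002,0.027,0,0],[0.01,0.003,0.035,0,0],[0.01,0.003,0.035,0,0],[0.01,0.002,0.035,0,0],[0.01,0.002,0.027,0,0],[0.01,0.001,0.016,0,0],[0.01,0,0,0,0],[0.01,0,0,0,0],[0.01,0,0,0,0],[0.01,0,0,0,0]]' 60
```

```text
t: 5.93
eef_pos: [0.6271, -0.1707, 0.3556]
tool_rot: [-0.001, 0.707, 0.707, -0.001]
contact_force: [-0.2, 0.0, -6.1]
gripper_width: 0.282
grasp_force: 60.1
```

```bash
python3 -m pendant '[[0.01,0,0,0.012,0],[0.01,0,0,0.01,0],[0.01,0,0,0.004,0],[0.01,0,0,0.002,0],[0.01,0,0,0,0],[0.01,0,0,0,0]]' 60
```

```text
t: 6.43
eef_pos: [0.6278, -0.1705, 0.3301]
tool_rot: [0.0, 0.707, 0.707, -0.001]
contact_force: [-5.5, -0.5, 9.6]
gripper_width: 0.283
grasp_force: 62.2
```

```bash
python3 -m pendant '[[0.055,0,0,0,0],[0.055,0,0,0,0],[0.055,0,0,0,0],[0.055,0,0,0,0],[0.055,0,0,-0.01,0],[0.055,0,0,-0.025,0],[0.055,0,0,-0.025,0],[0.055,0,0,-0.02,0],[0.055,0,0,0,0]]' 60
python3 - <<'E'
from h import *
print(bot.get_obs()["eef_pos"].round(4))
P=np.array([.6284,-.1704])
for cam in("side","top"):
    p,W=cloud(cam)
    B=W[(np.hypot(*(W[...,:2]-P).transpose(2,0,1))<.045)&(W[...,2]>.147)&(W[...,2]<.16)]
    print(cam,len(B),((B.max(0)+B.min(0))/2).round(4) if len(B) else"",np.ptp(B,0) if len(B) else "")
E
```

```text
t: 7.18
eef_pos: [0.6297, -0.1701, 0.4145]
tool_rot: [0.004, 0.707, 0.707, 0.002]
contact_force: [0.5, -0.2, 0.9]
gripper_width: 0.64
grasp_force: 0.0
[ 0.6297 -0.1701  0.4145]
side 780 [ 0.6267 -0.1701  0.1533] [0.06715273 0.06757297 0.01259611]
top 761 [ 0.6269 -0.1694  0.1535] [0.06540144 0.06340955 0.01186227]
```

```bash
python3 -m pendant '[[0.06,0.0293,-0.0231,0,0],[0.06,0.0293,-0.0231,0,0],[0.06,0.0293,-0.0231,0,0],[0.06,0.0293,-0.0231,0,0],[0.06,0.0293,-0.0231,0,0],[0.06,0.0293,-0.0231,0,0],[0.06,0.0293,-0.0231,0,0],[0.06,0.0293,-0.0231,0,0],[0.06,0,0,0,0],[0.06,0,0,0,0],[0.06,0,0,0,0]]' 60
```

```text
t: 8.2
eef_pos: [0.4436, 0.0636, 0.4083]
tool_rot: [-0.0, 0.707, 0.707, -0.0]
contact_force: [-0.2, -0.4, -0.0]
gripper_width: 0.703
grasp_force: 0.0
```

```bash
python3 -m pendant '[[0.06,0,0,0.035,0],[0.06,0,0,0.035,0],[0.06,0,0,0.03,0],[0.06,0,0,0.015,0],[0.06,0,0,0.01,0],[0.06,0,0,0,0],[0.06,0,0,0,0]]' 60; python3 -m pendant '[[0.01,0,0,0,0],[0.01,0,0,0,0],[0.01,0,0,0,0],[0.01,0,0,0,0],[0.01,0,0,0,0],[0.01,0,0,0,0],[0.01,0,0,0,0],[0.01,0,0,0,0]]' 60;  python3 -m pendant '[[0.01,0,0,-0.01,0],[0.01,0,0,-0.025,0],[0.01,0,0,-0.035,0],[0.01,0,0,-0.035,0],[0.01,0,0,-0.02,0],[0.01,0,0,-0.01,0],[0.01,0,0,0,0],[0.01,0,0,0,0]]' 60
```

```text
t: 8.78
eef_pos: [0.4442, 0.0637, 0.2837]
tool_rot: [-0.0, 0.708, 0.707, -0.0]
contact_force: [0.1, -0.6, 0.8]
gripper_width: 0.7
grasp_force: 0.0
t: 9.45
eef_pos: [0.4437, 0.0644, 0.2849]
tool_rot: [0.001, 0.707, 0.707, 0.0]
contact_force: [-3.2, -0.0, 6.7]
gripper_width: 0.283
grasp_force: 58.4
t: 10.12
eef_pos: [0.4431, 0.0639, 0.4183]
tool_rot: [0.0, 0.707, 0.707, -0.0]
contact_force: [-0.2, -0.1, -3.4]
gripper_width: 0.283
grasp_force: 59.8
```

```bash
python3 -m pendant '[[0.01,-0.008,0.01,0,0],[0.01,-0.016,0.02,0,0],[0.01,-0.022,0.0275,0,0],[0.01,-0.024,0.03,0,0],[0.01,-0.024,0.03,0,0],[0.01,-0.022,0.0275,0,0],[0.01,-0.016,0.02,0,0],[0.01,-0.008,0.01,0,0],[0.01,0,0,0,0],[0.01,0,0,0,0],[0.01,0,0,0,0],[0.01,0,0,0,0]]' 60
```

```text
t: 11.12
eef_pos: [0.6178, -0.0749, 0.4178]
tool_rot: [-0.001, 0.707, 0.708, -0.001]
contact_force: [0.4, 0.3, -3.0]
gripper_width: 0.28
grasp_force: 59.6
```

```bash
python3 -m pendant '[[0.01,-0.001,0,0.02,0],[0.01,0,0,0.03,0],[0.01,0,0,0.03,0],[0.01,0,0,0.018,0],[0.01,0,0,0.008,0],[0.01,0,0,0.003,0],[0.01,0,0,0.002,0],[0.01,0,0,0,0],[0.01,0,0,0,0]]' 60
```

```text
t: 11.87
eef_pos: [0.619, -0.0767, 0.3092]
tool_rot: [0.001, 0.707, 0.707, 0.001]
contact_force: [-0.5, 0.3, -3.5]
gripper_width: 0.281
grasp_force: 59.6
```

```bash
python3 -m pendant '[[0.01,0,0,0.0015,0],[0.01,0,0,0.0015,0],[0.01,0,0,0,0],[0.01,0,0,0,0]]' 60
```

```text
t: 12.2
eef_pos: [0.6191, -0.0767, 0.3069]
tool_rot: [0.001, 0.707, 0.707, 0.001]
contact_force: [-3.0, 0.7, 7.1]
gripper_width: 0.282
grasp_force: 60.8
```

```bash
python3 -m pendant '[[0.055,0,0,0,0],[0.055,0,0,0,0],[0.055,0,0,0,0],[0.055,0,0,0,0],[0.055,0,0,-0.01,0],[0.055,0,0,-0.025,0],[0.055,0,0,-0.025,0],[0.055,0,0,-0.02,0],[0.055,0,0,0,0]]' 60; python3 -m pendant '[[0.055,0.0035,-0.0245,0,0],[0.055,0.0035,-0.0245,0,0],[0.055,0.0035,-0.0245,0,0],[0.055,0.0035,-0.0245,0,0],[0.055,0.0035,-0.0245,0,0],[0.055,0.0035,-0.0245,0,0],[0.055,0,0,0,0],[0.055,0,0,0,0],[0.055,0,0,0,0],[0.055,0,0,0,0]]'
python3 - <<'E'
from h import *
P=np.array([.6181,-.0759])
for cam in("side","top"):
    p,W=cloud(cam)
    B=W[(np.hypot(*(W[...,:2]-P).transpose(2,0,1))<.042)&(W[...,2]>.124)&(W[...,2]<.137)]
    print(cam,len(B),((B.max(0)+B.min(0))/2).round(4),np.ptp(B,0))
E
```

```text
t: 12.95
eef_pos: [0.6199, -0.0764, 0.3902]
tool_rot: [0.003, 0.707, 0.707, 0.003]
contact_force: [0.7, 1.0, -0.0]
gripper_width: 0.643
grasp_force: 0.0
t: 13.78
eef_pos: [0.4724, -0.056, 0.385]
tool_rot: [0.0, 0.707, 0.707, 0.0]
contact_force: [1.1, -0.9, -0.1]
gripper_width: 0.644
grasp_force: 0.0
side 489 [ 0.6185 -0.0767  0.1305] [0.06135384 0.06136167 0.01292631]Traceback (most recent call last):
  File "<stdin>", line 6, in <module>
    return umr_maximum(a, axis, None, out, keepdims, initial, where)
ValueError: zero-size array to reduction operation maximum which has no identity
```

```bash
python3 -m pendant '[[0.055,0,0,0.035,0],[0.055,0,0,0.035,0],[0.055,0,0,0.03,0],[0.055,0,0,0.016,0],[0.055,0,0,0.01,0],[0.055,0,0,0,0],[0.055,0,0,0,0]]' 60; python3 -m pendant '[[0.01,0,0,0,0],[0.01,0,0,0,0],[0.01,0,0,0,0],[0.01,0,0,0,0],[0.01,0,0,0,0],[0.01,0,0,0,0],[0.01,0,0,0,0],[0.01,0,0,0,0]]' 60;  python3 -m pendant '[[0.01,0,0,-0.01,0],[0.01,0,0,-0.02,0],[0.01,0,0,-0.02,0],[0.01,0,0,-0.01,0],[0.01,0,0,0,0],[0.01,0,0,0,0]]' 60; python3 -m pendant '[[0.01,0.004,0.008,0,0],[0.01,0.01,0.018,0,0],[0.01,0.015,0.027,0,0],[0.01,0.016,0.03,0,0],[0.01,0.015,0.027,0,0],[0.01,0.01,0.018,0,0],[0.01,0.004,0.008,0,0],[0.01,0,0,0,0],[0.01,0,0,0,0],[0.01,0,0,0,0],[0.01,0,0,0,0]]' 60
```

```text
t: 14.47
eef_pos: [0.4721, -0.0557, 0.2589]
tool_rot: [-0.0, 0.707, 0.707, 0.0]
contact_force: [0.5, 0.2, -0.8]
gripper_width: 0.643
grasp_force: 0.0
t: 15.13
eef_pos: [0.4719, -0.0558, 0.2601]
tool_rot: [0.001, 0.707, 0.707, 0.0]
contact_force: [-2.6, -1.5, 5.9]
gripper_width: 0.283
grasp_force: 58.5
t: 15.63
eef_pos: [0.4714, -0.056, 0.3191]
tool_rot: [0.001, 0.707, 0.707, 0.0]
contact_force: [-1.2, -0.1, -3.5]
gripper_width: 0.278
grasp_force: 59.4
t: 16.55
eef_pos: [0.6066, 0.0171, 0.3182]
tool_rot: [-0.0, 0.708, 0.707, -0.001]
contact_force: [-0.0, 0.5, -2.9]
gripper_width: 0.28
grasp_force: 59.4
```

```bash
python3 -m pendant '[[0.01,0.001,0.001,0.015,0],[0.01,0,0,0.012,0],[0.01,0,0,0.006,0],[0.01,0,0,0.002,0],[0.01,0,0,0.002,0],[0.01,0,0,0,0],[0.01,0,0,0,0]]' 60
```

```text
t: 17.13
eef_pos: [0.6084, 0.0191, 0.2822]
tool_rot: [0.0, 0.707, 0.707, 0.0]
contact_force: [-2.2, 0.4, 1.1]
gripper_width: 0.286
grasp_force: 59.7
```

```bash
python3 -m pendant '[[0.055,0,0,0,0],[0.055,0,0,0,0],[0.055,0,0,0,0],[0.055,0,0,0,0],[0.055,0,0,-0.01,0],[0.055,0,0,-0.025,0],[0.055,0,0,-0.025,0],[0.055,0,0,-0.02,0],[0.055,0,0,0,0]]' 60; python3 -m pendant '[[0.055,0.026,-0.0223,0,0],[0.055,0.026,-0.0223,0,0],[0.055,0.026,-0.0223,0,0],[0.055,0.026,-0.0223,0,0],[0.055,0.026,-0.0223,0,0],[0.055,0.026,-0.0223,0,0],[0.055,0.026,-0.0223,0,0],[0.055,0,0,0,0],[0.055,0,0,0,0],[0.055,0,0,0,0],[0.055,0,0,0,0]]'
python3 - <<'E'
from h import *
P=np.array([.6079,.0185])
p,W=cloud("side")
B=W[(np.hypot(*(W[...,:2]-P).transpose(2,0,1))<.04)&(W[...,2]>.1)&(W[...,2]<.113)]
print(len(B),((B.max(0)+B.min(0))/2).round(4),np.ptp(B,0))
E
```

```text
t: 17.88
eef_pos: [0.61, 0.0198, 0.3672]
tool_rot: [0.003, 0.707, 0.707, 0.003]
contact_force: [1.2, -0.2, 0.6]
gripper_width: 0.642
grasp_force: 0.0
t: 18.8
eef_pos: [0.4533, 0.2001, 0.3616]
tool_rot: [0.0, 0.708, 0.706, -0.0]
contact_force: [-0.2, -0.9, -0.4]
gripper_width: 0.647
grasp_force: 0.0
302 [0.6084 0.0178 0.1065] [0.053769   0.05330272 0.01289169]
```

```bash
python3 -m pendant '[[0.055,0.001,-0.001,0.035,0],[0.055,0,0,0.035,0],[0.055,0,0,0.03,0],[0.055,0,0,0.016,0],[0.055,0,0,0.01,0],[0.055,0,0,0,0],[0.055,0,0,0,0]]' 60; python3 -m pendant '[[0.01,0,0,0,0],[0.01,0,0,0,0],[0.01,0,0,0,0],[0.01,0,0,0,0],[0.01,0,0,0,0],[0.01,0,0,0,0],[0.01,0,0,0,0],[0.01,0,0,0,0]]' 60;  python3 -m pendant '[[0.01,0,0,-0.01,0],[0.01,0,0,-0.02,0],[0.01,0,0,-0.02,0],[0.01,0,0,-0.01,0],[0.01,0,0,0,0],[0.01,0,0,0,0]]' 60; python3 -m pendant '[[0.01,-0.005,0.009,0,0],[0.01,-0.012,0.02,0,0],[0.01,-0.017,0.028,0,0],[0.01,-0.02,0.032,0,0],[0.01,-0.017,0.028,0,0],[0.01,-0.012,0.02,0,0],[0.01,-0.005,0.009,0,0],[0.01,0,0,0,0],[0.01,0,0,0,0],[0.01,0,0,0,0],[0.01,0,0,0,0]]' 60
```

```text
t: 19.43
eef_pos: [0.452, 0.2019, 0.2359]
tool_rot: [-0.0, 0.708, 0.707, -0.0]
contact_force: [0.4, -0.6, 0.6]
gripper_width: 0.64
grasp_force: 0.0
t: 20.1
eef_pos: [0.4518, 0.2025, 0.2371]
tool_rot: [0.001, 0.707, 0.707, 0.001]
contact_force: [-1.5, -0.6, 5.9]
gripper_width: 0.282
grasp_force: 58.5
t: 20.6
eef_pos: [0.4516, 0.202, 0.2962]
tool_rot: [0.0, 0.707, 0.707, 0.001]
contact_force: [0.4, -0.6, -2.1]
gripper_width: 0.28
grasp_force: 59.1
t: 21.52
eef_pos: [0.5961, 0.1156, 0.2955]
tool_rot: [-0.001, 0.706, 0.708, -0.0]
contact_force: [-0.3, 0.1, -2.0]
gripper_width: 0.284
grasp_force: 59.2
```

```bash
python3 -m pendant '[[0.01,-0.001,0.001,0.015,0],[0.01,0,0,0.012,0],[0.01,0,0,0.006,0],[0.01,0,0,0.002,0],[0.01,0,0,0.002,0],[0.01,0,0,0,0],[0.01,0,0,0,0]]' 60
```

```text
t: 22.1
eef_pos: [0.5982, 0.1136, 0.2593]
tool_rot: [0.0, 0.707, 0.707, 0.0]
contact_force: [-1.9, 0.4, 2.2]
gripper_width: 0.279
grasp_force: 59.5
```

Contact. Release, lift and retreat toward the base, then check everything.

```bash
python3 -m pendant '[[0.055,0,0,0,0],[0.055,0,0,0,0],[0.055,0,0,0,0],[0.055,0,0,0,0],[0.055,0,0,-0.01,0],[0.055,0,0,-0.025,0],[0.055,0,0,-0.035,0],[0.055,0,0,-0.035,0],[0.055,0,0,-0.03,0],[0.055,0,0,-0.02,0]]' 60; python3 -m pendant '[[0.055,0.015,-0.025,0,0],[0.055,0.015,-0.025,0,0],[0.055,0.015,-0.025,0,0],[0.055,0.015,-0.025,0,0],[0.055,0.015,-0.02,0,0],[0.055,0.015,0,0,0],[0.055,0,0,0,0],[0.055,0,0,0,0]]'
python3 - <<'E'
from h import *
for cam in("side","top"):
    p,W=cloud(cam)
    cv2.imwrite(f"pics/end_{cam}.png",p[:430,100:600])
    for n,H,P in(("largest",.154,(.6284,-.1704)),("large",.13,(.6181,-.0759)),("small",.106,(.6079,.0185)),("smallest",.082,(.5976,.113))):
        B=W[(np.hypot(*(W[...,:2]-np.array(P)).transpose(2,0,1))<.042)&(abs(W[...,2]-H)<.006)]
        if len(B): print(cam,n,len(B),(((B.max(0)+B.min(0))/2)[:2]-P).round(4),np.ptp(B,0).round(3))
    for n in("capsule_tower","milk_jug"):
        for d in bot.pinpoint(n,cam)[:1]: print(n,np.round(d["at"],0),ray(cam,d["at"],0).round(3))
E
```

```text
t: 22.93
eef_pos: [0.5987, 0.1137, 0.4182]
tool_rot: [0.001, 0.707, 0.707, 0.002]
contact_force: [-0.0, -0.6, 0.1]
gripper_width: 0.645
grasp_force: 0.0
t: 23.6
eef_pos: [0.4784, 0.2036, 0.4145]
tool_rot: [0.0, 0.707, 0.708, 0.0]
contact_force: [0.2, -0.2, -0.1]
gripper_width: 0.644
grasp_force: 0.0
side largest 765 [-0.0015  0.    ] [0.067 0.067 0.012]
side large 484 [ 0.0009 -0.0007] [0.061 0.06  0.012]
side small 297 [0.0003 0.0007] [0.053 0.053 0.011]
side smallest 176 [0.0008 0.001 ] [0.046 0.051 0.012]
capsule_tower [373. 273.] [ 0.622 -0.061 -0.   ]
top largest 856 [-0.0014 -0.0007] [0.066 0.066 0.012]
top large 683 [ 0.0008 -0.0006] [0.062 0.06  0.012]
top small 476 [0.0001 0.0019] [0.054 0.052 0.012]
top smallest 307 [0.0004 0.0014] [0.046 0.048 0.011]
capsule_tower [465. 177.] [ 0.671 -0.322  0.   ]
milk_jug [185. 204.] [0.61 0.27 0.  ]
```

View pics/end_side.png

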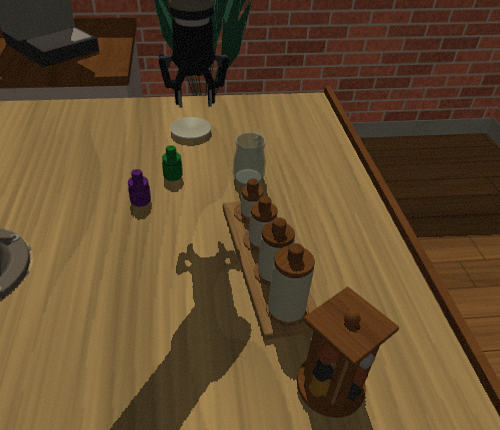

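View pics/end_top.png

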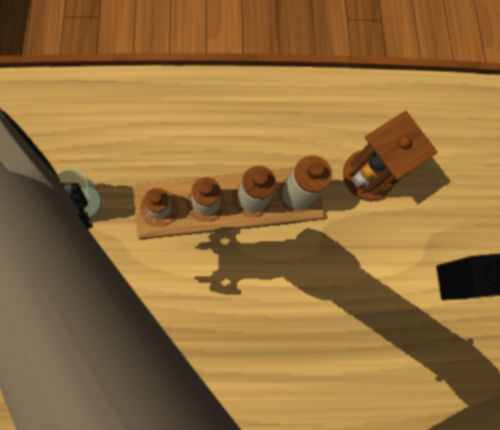

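The pictures show all four canisters upright on the pads in order, tallest (side crop (292,280)) by the tower and shortest (253,200) by the jug. The tower and jug have not moved.

```bash
python3 -c "
from station import bot
print(bot.hand_in())"
```

```text
the job is handed in; nothing more can be done
None
```

All four canisters are upright on their pads, within about 2 mm of centre by the cameras, tallest by the tower and shortest by the jug; the tower and jug weren't disturbed, and the job was handed in at about 24 s (no verdict came back).

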